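Sort mixed-up pipe coupons back onto the centring stands of their steel grade

TASK

The four prepared pipe coupons got put on one another's centring stands: put each one upright and fully down on the stand whose disc has the same paint colour as its band (the colour is the steel grade, and the grades' stands must not be mixed). The unpainted dark steel stand is free for parking on the way and is left empty; never stand a coupon on the grimy bench or knock one over, and leave the green tin where it is.

Things in the scene. Friction and masses are not known exactly. Their poses are not given: they have to be found in the camera images.
- tube_red: short pipe coupon, rusty dark steel, open at both ends, 42 mm outside, bore about 32 mm, 60 mm long, with a red paint band round its upper 24 mm (outside and rim) and a bright ground lower end; 0.2 to 0.5 kg, loose. Starts upright over the cone of a stand of another colour. Origin: centre of its underside; z up along its axis.
- tube_yellow: short pipe coupon, rusty dark steel, open at both ends, 42 mm outside, bore about 32 mm, 60 mm long, with a yellow paint band round its upper 24 mm (outside and rim) and a bright ground lower end; 0.2 to 0.5 kg, loose. Starts upright over the cone of a stand of another colour. Origin: centre of its underside; z up along its axis.
- tube_blue: short pipe coupon, rusty dark steel, open at both ends, 42 mm outside, bore about 32 mm, 60 mm long, with a blue paint band round its upper 24 mm (outside and rim) and a bright ground lower end; 0.2 to 0.5 kg, loose. Starts upright over the cone of a stand of another colour. Origin: centre of its underside; z up along its axis.
- tube_white: short pipe coupon, rusty dark steel, open at both ends, 42 mm outside, bore about 32 mm, 60 mm long, with a white paint band round its upper 24 mm (outside and rim) and a bright ground lower end; 0.2 to 0.5 kg, loose. Starts upright over the cone of a stand of another colour. Origin: centre of its underside; z up along its axis.
- stand_red: centring stand fixed by magnets: red coated disc, 88 mm across, 10 mm thick; on it a bright seat 48 mm across, 12 mm above the bench; on that a cone, 27 mm across for 8 mm, then tapering to 10 mm (tip 50 mm above the bench). A coupon slips over it with 2 to 3 mm of play, underside on the seat. Origin: centre of the disc's underside; z up.
- stand_yellow: centring stand fixed by magnets: yellow coated disc, 88 mm across, 10 mm thick; on it a bright seat 48 mm across, 12 mm above the bench; on that a cone, 27 mm across for 8 mm, then tapering to 10 mm (tip 50 mm above the bench). A coupon slips over it with 2 to 3 mm of play, underside on the seat. Origin: centre of the disc's underside; z up.
- stand_blue: centring stand fixed by magnets: blue coated disc, 88 mm across, 10 mm thick; on it a bright seat 48 mm across, 12 mm above the bench; on that a cone, 27 mm across for 8 mm, then tapering to 10 mm (tip 50 mm above the bench). A coupon slips over it with 2 to 3 mm of play, underside on the seat. Origin: centre of the disc's underside; z up.
- stand_white: centring stand fixed by magnets: white coated disc, 88 mm across, 10 mm thick; on it a bright seat 48 mm across, 12 mm above the bench; on that a cone, 27 mm across for 8 mm, then tapering to 10 mm (tip 50 mm above the bench). A coupon slips over it with 2 to 3 mm of play, underside on the seat. Origin: centre of the disc's underside; z up.
- stand_spare: centring stand fixed by magnets: spare, empty at the start: unpainted dark steel disc, 88 mm across, 10 mm thick; on it a bright seat 48 mm across, 12 mm above the bench; on that a cone, 27 mm across for 8 mm, then tapering to 10 mm (tip 50 mm above the bench). A coupon slips over it with 2 to 3 mm of play, underside on the seat. Origin: centre of the disc's underside; z up.
- gel_tin: bystander: green tin with a grey cap, 66 mm across, 96 mm high, 0.28 kg, standing loose beside the stands. Origin: centre of its underside.
There are look-alikes about, which are no part of the job. What is shaped like the tube_red but orange is not meant.

How it is judged:
By the outcome, as a careful person would: the job done as asked, in the order asked, and still so for the second after the job is handed in, with the robot touching nothing.
It also fails if it takes over 136 s, if anything falls off the work surface, if the arm or the gripper's body presses on something with over 40 N, if the wrist force passes 120 N, or if a joint passes its speed limit or range.

ROBOT

A 6-joint arm with a two-finger parallel gripper is mounted at the origin on a cart in front of the work surface, level with it; the furniture and walls round the work are solid. World frame = base frame: x ahead of the robot, y to its left, z up, the work surface at z = 0. Lengths are in m, angles in rad, forces in N, time in s.
With the tool pointing down it reaches from about 0.275 to 1 m from the base axis. Payload 8.4 kg.
Tool frame: the origin (TCP) lies at the very end of the fingers, on their centre line; the grasp point (between the pads) lies bot.grip_point_offset behind it (bot.grip_point_offset is the distance from the TCP to the grasp point, in m); x points along the fingers, z is the direction in which the jaws open and shut, and the axes are right-handed (so a half turn about x gives the same grasp; the last joint's range is limited). The gripper opens to 85 mm and grips with 20 to 120 N. Pads are 22 mm wide; open, the fingers measure 114 mm over their backs; the gripper's body (76 mm by 85 mm) begins 54 mm behind the grasp point. The pads swing forward as they close: fully open they stand 13 mm farther back than shut.
Start: joints at [1.185, 0.353, 1.633, -0, 1.155, -0.002], TCP at [0.234, 0.58, 0.21] pointing down, gripper open.
Joint ranges: [-2.63, 2.63], [-0.92, 2.1], [0.06, 2.66], [-1.3, 4.44], [0, 2.69], [-3.02, 3.02]. Speed limits (rad/s): [2.22, 2.22, 2.79, 3.14, 3.14, 3.14].

INTERFACE

Orientations are given as a unit quaternion [x, y, z, w].
In Python, from rig import telemetry, eyes, workorder, bot gives the robot as it stands.
- The arm moves only by the tool play_rows, never from a script. Its argument "series" is a list of rows, each a list of 7 numbers: the shift along the world's x, y, z in mm, then the turn, a rotation vector about the world's x, y, z in degrees, then the opening, from 0 (shut) to 1 (fully open). A call has 1 to 8 rows; each row is the pose to reach, as a shift and turn from the pose commanded when the call began; what a row does not reach only later rows make up. A row lasts 1/12 s, in which the tool goes at most 41.7 mm and 7.16 degrees, less where a joint would pass 70% of its speed; a pose out of reach is approached as far as the arm can. A call with a gripper value outside its range is refused whole. The fingers move at their own pace and stop on an object; "force" is the grip in N (left out, the last holds). Time passes only in rows, so rows that repeat a pose let the fingers close. It gives the time, the measured TCP pose, the force and the opening at its end, in the units of the state.
- telemetry.state(): the state, without advancing time (a new reading comes with each control period).
- eyes.snapshot(name): name is "scene" or "top"; returns a dict with "color" (384x512x3 uint8, blue, green, red), "camera_matrix" (3x3 intrinsics, pixels), "rvec" (rotation vector, rad) and "tvec" (3), from world to camera coordinates, as OpenCV has them. Camera axes: x right, y down, z forward; pixel columns grow to the right and rows downward; lengths in m; the calibration is good to about 2 mm. A picture is of the moment at which its call begins. There is no depth.
- workorder.job_done(): hands the job in, once; it reports no verdict.
The state is a dict: "clock": time; "joint_positions": joint angles; "dq": joint speeds; "tau": joint torques, N m; "tcp_pos": TCP position; "orientation": TCP orientation; "contact_force": force on the tool from outside, world axes, zero at the start; "ft_torque": the same for the moment, N m; "width": finger opening in m.
Only numpy, scipy, OpenCV 4.12 (cv2) and the standard library are available. Lean on these libraries where they do the work, as an engineer would, in place of code of your own. Each camera call takes 0.05 s, during which the arm holds its last target. There are 200 camera calls.

## Working session

There is one attempt and no reset: what is moved stays moved. The work goes in short steps, Python scripts to look and compute and a tool call to move; the robot and the scene stay as the last step left them, time stands still between calls to the robot, and variables do not carry over. Pictures are saved under pics/ and viewed, about 12 in all and at most 16, crops included, and the job is handed in when it is done.

Besides the shell and the picture viewer there is one more tool, called by a JSON object that holds its "op" and its "data". play_rows: Moves the arm, as the interface text tells. Its arguments: {"type":"object","properties":{"series":{"type":"array"},"force":{"type":"number"}},"required":["series"]}

```bash
ls; mkdir -p pics; cat > h.py <<'E'
import cv2,numpy as np
from rig import telemetry,eyes,workorder,bot
def snap(n,f):
    s=eyes.snapshot(n); cv2.imwrite(f'pics/{f}.png',s['color']); np.savez(f'pics/{f}.npz',**s); return s
def load(f): return dict(np.load(f'pics/{f}.npz'))
def ray(s,u,v):
    R=cv2.Rodrigues(s['rvec'])[0]; t=s['tvec'].reshape(3)
    d=R.T@np.linalg.inv(s['camera_matrix'])@np.array([u,v,1.]); return -R.T@t,d/np.linalg.norm(d)
def atz(s,u,v,z):
    c,d=ray(s,u,v); return c+d*(z-c[2])/d[2]
def tri(obs):
    A=np.zeros((3,3));b=np.zeros(3)
    for s,u,v in obs:
        c,d=ray(s,u,v);P=np.eye(3)-np.outer(d,d);A+=P;b+=P@c
    return np.linalg.solve(A,b)
def proj(s,p): return cv2.projectPoints(np.array(p,float).reshape(-1,3),s['rvec'],s['tvec'],s['camera_matrix'],None)[0].reshape(-1,2)
E
python3 - <<'E'
from h import *
a=snap('scene','s0');b=snap('top','t0')
for s in (a,b): print(s['camera_matrix'].round(1).tolist(),ray(s,256,192))
print(telemetry.state(),bot.grip_point_offset)
for f in('s0','t0'):
    cv2.imwrite(f'pics/{f}x.png',cv2.resize(cv2.imread(f'pics/{f}.png'),(800,600),interpolation=cv2.INTER_CUBIC))
E
```

```text
pics
[[395.3, 0.0, 256.0], [0.0, 395.3, 200.1], [0.0, 0.0, 1.0]] (array([ 0.03120062, -0.18294345,  0.69461839]), array([ 0.55168991,  0.41344087, -0.72436516]))
[[486.5, 0.0, 253.7], [0.0, 486.5, 189.4], [0.0, 0.0, 1.0]] (array([0.30361776, 0.20208856, 1.1757852 ]), array([ 0.18274263, -0.01757341, -0.98300372]))
{'clock': 0.1, 'joint_positions': array([ 1.18460779e+00,  3.53553754e-01,  1.63411841e+00, -9.68172975e-07,
        1.15519509e+00, -2.39247740e-03]), 'dq': array([ 5.82189481e-05, -2.55456191e-03, -1.86284931e-03, -2.69411506e-04,
       -2.42917609e-04,  1.03500010e-03]), 'tau': array([ 4.75658708e-04, -6.06360483e+01, -3.42820036e+01,  1.42693980e-05,
        3.85600200e-03,  1.70671711e-05]), 'tcp_pos': array([0.23383963, 0.57908224, 0.20922738]), 'orientation': array([-0.39571222,  0.58655702,  0.39520943,  0.58580902]), 'contact_force': array([0.10072035, 0.92872414, 0.41906101]), 'ft_torque': array([ 0.0176334 , -0.03141581, -0.03539744]), 'width': 0.0851825252096782} 0.0187
```

View pics/s0x.png

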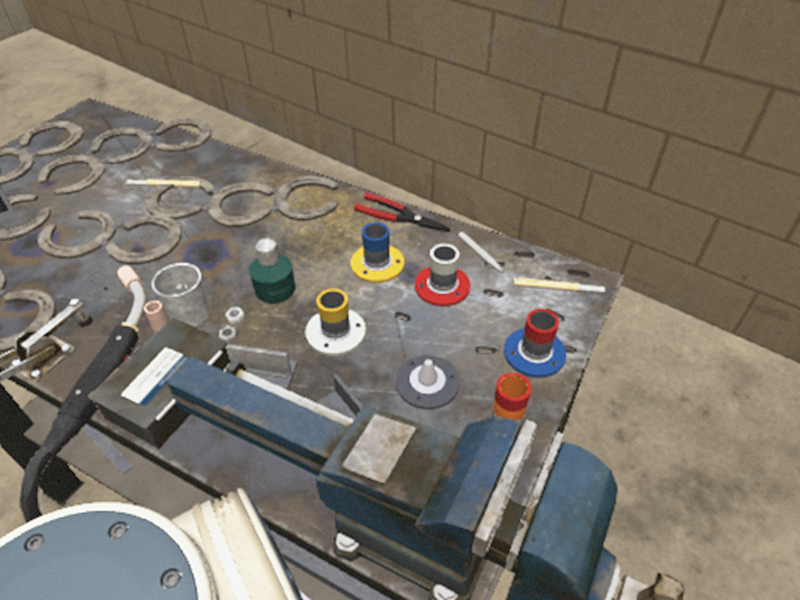

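View pics/t0x.png

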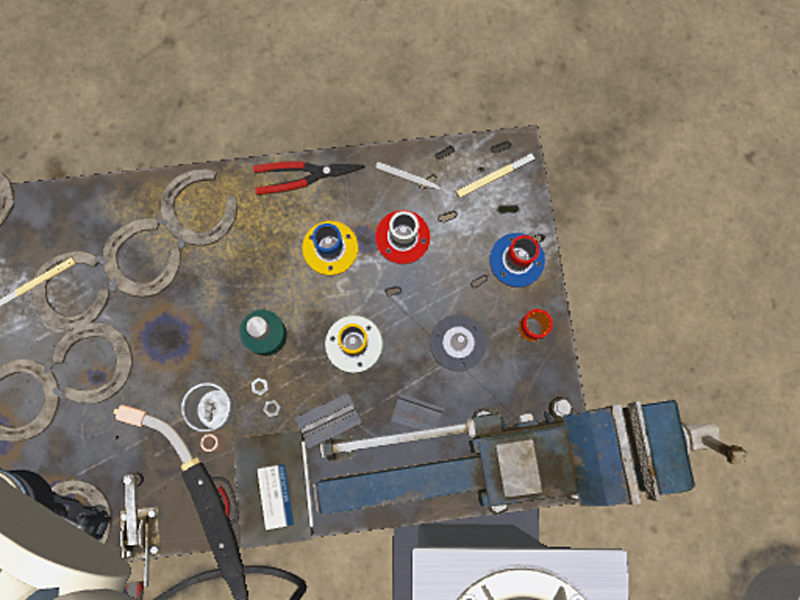

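The scene picture shows a blue coupon on the yellow stand (375,245), white on red (443,265), yellow on white (333,315), red on blue (540,335), and the empty spare stand (428,378). The tin is at (272,275). An orange look-alike stands on the bench at scene (512,395) and top (537,324). The true tube_red is at scene (540,335) and top (522,250), on the blue disc.

```bash
python3 - <<'E'
from h import *
for f,(x0,y0,x1,y1) in {'s0':(190,135,375,270),'t0':(150,130,355,245)}.items():
    im=cv2.imread(f'pics/{f}.png')[y0:y1,x0:x1]
    k=4 if f=='s0' else 3.9
    im=cv2.resize(im,None,fx=k,fy=k,interpolation=cv2.INTER_CUBIC)
    for x in range(x0,x1,10):
        X=int((x-x0+.5)*k); cv2.line(im,(X,0),(X,4 if x%50 else 12),(255,255,255),1)
        if x%20==0: cv2.putText(im,str(x),(X-10,22),0,.35,(0,255,255),1)
    for y in range(y0,y1,10):
        Y=int((y-y0+.5)*k); cv2.line(im,(0,Y),(4,Y),(255,255,255),1); 
        if y%20==0: cv2.putText(im,str(y),(6,Y+4),0,.35,(0,255,255),1)
    cv2.imwrite(f'pics/{f}c.png',im)
E
```

```text
(no output)
```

View pics/s0c.png

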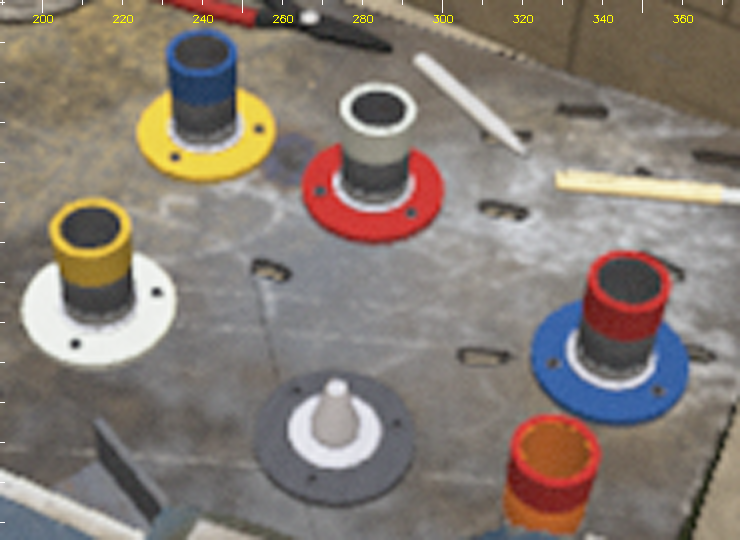

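View pics/t0c.png

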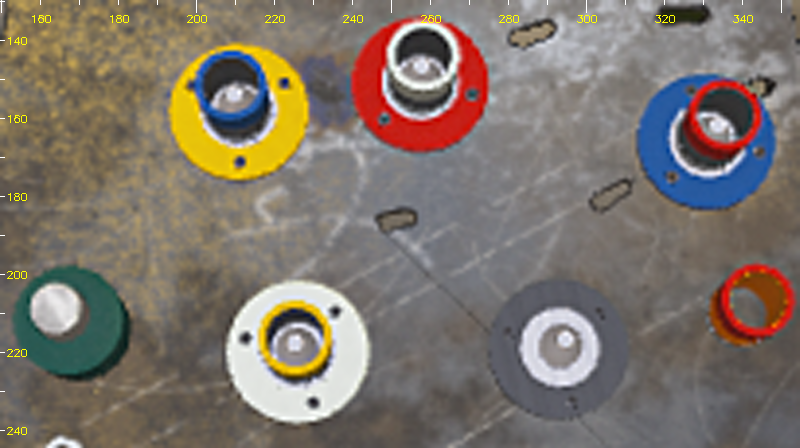

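```bash
python3 - <<'E'
from h import *
S=load('s0');T=load('t0')
sc=dict(d_y=(206,132),d_r=(373,190),d_w=(99,304),d_b=(610,358),d_s=(334,437),t_b=(202,51),t_w=(378,107),t_y=(90,228),t_r=(627,281))
tc=dict(d_y=(239,112),d_r=(420,84),d_w=(298,352),d_b=(706,141),d_s=(558,348),t_b=(231,85),t_w=(423,58),t_y=(295,338),t_r=(722,116),cap=(56,309),orange=(757,301))
for k in tc:
    tu=(tc[k][0]/3.9+149.5,tc[k][1]/3.9+129.5)
    z={'d':.01,'t':.072,'c':.096,'o':.06}[k[0]]
    p=atz(T,*tu,z)
    if k in sc:
        su=(sc[k][0]/4+189.5,sc[k][1]/4+134.5)
        q=atz(S,*su,z); print(k,'top',(p*1e3).round(1),'scene',(q*1e3).round(1),'tri',(tri([(S,*su),(T,*tu)])*1e3).round(1))
    else: print(k,'top',(p*1e3).round(1))
for c in [(330,440),(240,480)]:pass
from scipy.spatial.transform import Rotation as R
print(R.from_quat(telemetry.state()['orientation']).as_matrix().round(3))
# vise corners on top picture (800 scale) at guesses
for u,v in [(480,410),(560,400),(320,450),(690,400),(240,435)]: print((u,v),(atz(T,u*.64,v*.64,.12)*1e3).round())
E
```

```text
d_y top [603.5 293.7  10. ] scene [599.3 289.5  10. ] tri [605.2 294.3   3. ]
d_r top [623.6 179.4  10. ] scene [618.3 174.9  10. ] tri [625.8 179.3   1.4]
d_w top [451.3 253.   10. ] scene [449.2 250.5  10. ] tri [451.9 253.2   5.6]
d_b top [589.1  -2.1  10. ] scene [586.1  -4.6  10. ] tri [590.5  -3.1   4.4]
d_s top [455.9  92.2  10. ] scene [451.5  88.2  10. ] tri [457.   91.5   1.4]
t_b top [604.2 294.1  72. ] scene [603.3 293.   72. ] tri [604.6 294.2  70.5]
t_w top [622.8 178.9  72. ] scene [624.  178.4  72. ] tri [623.1 178.5  72.4]
t_y top [451.7 252.3  72. ] scene [450.2 250.8  72. ] tri [451.9 252.4  69.6]
t_r top [589.5  -1.1  72. ] scene [587.4  -3.3  72. ] tri [590.6  -2.   68.2]
cap top [463.4 388.5  96. ]
orange top [479.2 -22.   60. ]
[[-0.    -0.927  0.374]
 [-0.001  0.374  0.927]
 [-1.     0.    -0.001]]
(480, 410) [347.  71. 120.]
(560, 400) [362. -39. 120.]
(320, 450) [291. 290. 120.]
(690, 400) [ 365. -220.  120.]
(240, 435) [310. 399. 120.]
```

Both views agree: stands at about Y(604,294), R(623.5,179), W(451.5,252.5), B(589.5,−1.5) and spare (456,92) mm. Rims triangulate at 68–72 mm, which matches a seated coupon. The present jaw azimuth (68°) clears everything, so I'll start with red → spare.

{"op": "play_rows", "data": {"series": [[178,-290,0,0,0,0,1],[178,-290,0,0,0,0,1],[178,-290,0,0,0,0,1],[178,-290,0,0,0,0,1],[178,-290,0,0,0,0,1],[178,-290,0,0,0,0,1],[178,-290,0,0,0,0,1],[178,-290,0,0,0,0,1]], "force": 50}}

```text
clock: 0.77
tcp_pos: [0.4088, 0.2935, 0.2098]
orientation: [-0.396, 0.586, 0.396, 0.586]
contact_force: [2.0, 1.0, -0.1]
width: 0.0854
```

{"op": "play_rows", "data": {"series": [[150,-250,0,0,0,0,1],[150,-250,0,0,0,0,1],[150,-250,0,0,0,0,1],[150,-250,0,0,0,0,1],[150,-250,0,0,0,0,1],[150,-250,0,0,0,0,1],[150,-250,0,0,0,0,1],[150,-250,0,0,0,0,1]]}}

```text
clock: 1.43
tcp_pos: [0.5615, 0.0397, 0.2098]
orientation: [-0.395, 0.587, 0.393, 0.587]
contact_force: [-1.4, -0.1, 0.2]
width: 0.0858
```

{"op": "play_rows", "data": {"series": [[27.5,-41.5,0,0,0,0,1],[27.5,-41.5,0,0,0,0,1],[27.5,-41.5,-40,0,0,0,1],[27.5,-41.5,-80,0,0,0,1],[27.5,-41.5,-110,0,0,0,1],[27.5,-41.5,-110,0,0,0,1],[27.5,-41.5,-110,0,0,0,1]]}}

```text
clock: 2.02
tcp_pos: [0.5845, 0.0041, 0.0988]
orientation: [-0.395, 0.587, 0.396, 0.585]
contact_force: [0.1, 0.4, 0.4]
width: 0.0854
```

```bash
cat > look.py <<'E'
import sys
from h import *
f=sys.argv[1]; x,y,w=map(float,sys.argv[2:5])   # look about world x,y mm, half-size in px
out=[]
for n in('scene','top'):
    s=snap(n,n+f); u,v=proj(s,[x/1e3,y/1e3,.05])[0].astype(int); w=int(w)
    u=min(max(u,w),512-w); v=min(max(v,w),384-w)
    out.append(cv2.resize(s['color'][v-w:v+w,u-w:u+w],(400,400),interpolation=cv2.INTER_CUBIC))
cv2.imwrite(f'pics/L{f}.png',np.hstack(out)); t=telemetry.state()
print(t['clock'],(t['tcp_pos']*1e3).round(1),t['contact_force'].round(1),t['width'])
E
python3 look.py a 590 0 60
```

```text
2.1167 [587.2   4.2 101.7] [-0.6  0.2  1.4] 0.08539127209321748
```

View pics/La.png

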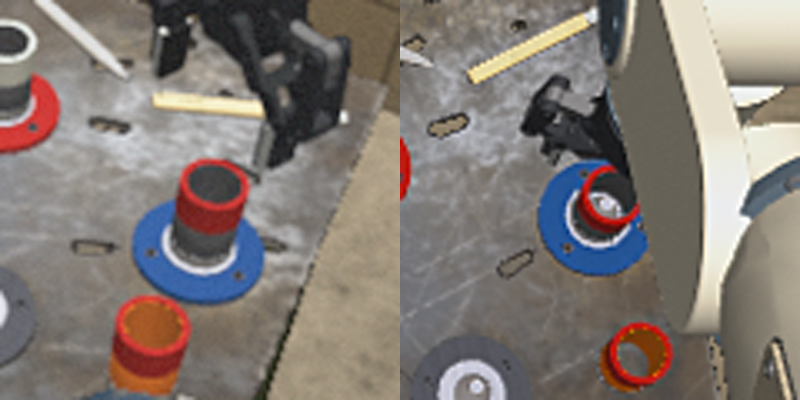

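The picture shows the fingers straddling the red rim at scene crop (165,70) and (270,165). Their midpoint is above the rim at (215,180), as expected for a TCP at 100 mm. The 333 mm cap left me 3.5/−5.7 mm short, so I'll correct that and descend.

{"op": "play_rows", "data": {"series": [[3.5,-5.7,0,0,0,0,1],[3.5,-5.7,-25,0,0,0,1],[3.5,-5.7,-50,0,0,0,1],[3.5,-5.7,-68,0,0,0,1],[3.5,-5.7,-68,0,0,0,1],[3.5,-5.7,-68,0,0,0,0.4],[3.5,-5.7,-68,0,0,0,0.3],[3.5,-5.7,-68,0,0,0,0.3]]}}

```text
clock: 2.78
tcp_pos: [0.591, -0.0018, 0.0339]
orientation: [-0.396, 0.585, 0.395, 0.587]
contact_force: [0.4, -0.1, 0.2]
width: 0.0516
```

{"op": "play_rows", "data": {"series": [[0,0,0,0,0,0,0.3],[0,0,0,0,0,0,0.3],[0,0,0,0,0,0,0.3],[0,0,0,0,0,0,0.3],[0,0,0,0,0,0,0.3],[0,0,0,0,0,0,0.3]]}}

```text
clock: 3.28
tcp_pos: [0.5908, -0.0018, 0.0338]
orientation: [-0.396, 0.585, 0.395, 0.587]
contact_force: [-1.1, 0.3, 6.8]
width: 0.0401
```

{"op": "play_rows", "data": {"series": [[0,0,8,0,0,0,0.2],[0,0,30,0,0,0,0.2],[0,0,65,0,0,0,0.2],[0,0,100,0,0,0,0.2],[-33,23,110,0,0,0,0.2],[-66,46,110,0,0,0,0.2],[-100,70,110,0,0,0,0.2],[-133.5,93.5,110,0,0,0,0.2]]}}

```text
clock: 3.95
tcp_pos: [0.4544, 0.0923, 0.1429]
orientation: [-0.395, 0.586, 0.395, 0.587]
contact_force: [-0.3, 1.2, -2.5]
width: 0.0398
```

{"op": "play_rows", "data": {"series": [[0,0,0,0,0,0,0.2],[0,0,-15,0,0,0,0.2],[0,0,-40,0,0,0,0.2],[0,0,-60,0,0,0,0.2],[0,0,-60,0,0,0,0.2],[0,0,-60,0,0,0,0.2]]}}

```text
clock: 4.45
tcp_pos: [0.4552, 0.0916, 0.082]
orientation: [-0.395, 0.587, 0.396, 0.586]
contact_force: [0.6, -0.0, -2.3]
width: 0.04
```

```bash
python3 look.py b 456 92 50
```

```text
4.55 [456.7  91.9  83.1] [-0.4  0.1 -1.6] 0.04007491277767247
```

View pics/Lb.png

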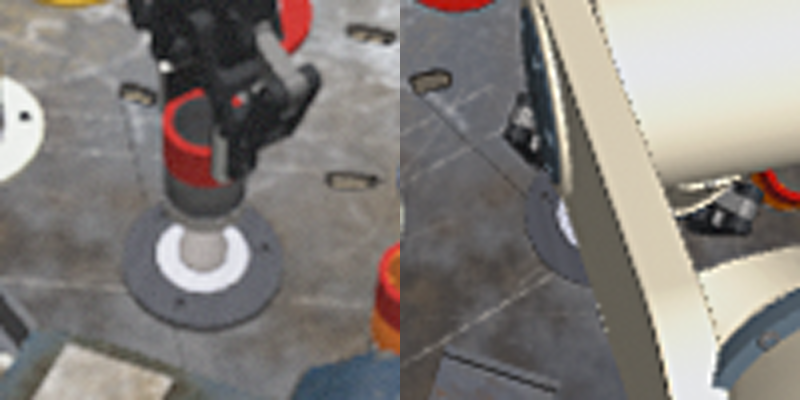

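The red coupon hangs upright over the spare cone: its bottom is at scene crop (203,210), with the cone straight below at (203,250). Lowering it.

{"op": "play_rows", "data": {"series": [[0,0,-12,0,0,0,0.2],[0,0,-24,0,0,0,0.2],[0,0,-36,0,0,0,0.2],[0,0,-44,0,0,0,0.2],[0,0,-48,0,0,0,0.2],[0,0,-48,0,0,0,0.2],[0,0,-48,0,0,0,0.2],[0,0,-48,0,0,0,0.2]]}}

```text
clock: 5.22
tcp_pos: [0.4564, 0.0918, 0.0345]
orientation: [-0.396, 0.586, 0.395, 0.587]
contact_force: [-0.4, -0.3, -1.4]
width: 0.04
```

{"op": "play_rows", "data": {"series": [[0,0,-1,0,0,0,0.2],[0,0,-2,0,0,0,0.2],[0,0,-2,0,0,0,0.2],[0,0,-2,0,0,0,0.2]]}}

```text
clock: 5.55
tcp_pos: [0.457, 0.0918, 0.0334]
orientation: [-0.396, 0.586, 0.395, 0.587]
contact_force: [-3.5, -3.1, 17.2]
width: 0.0399
```

{"op": "play_rows", "data": {"series": [[0,0,0,0,0,0,1],[0,0,0,0,0,0,1],[0,0,0,0,0,0,1],[0,0,0,0,0,0,1],[0,0,0,0,0,0,1],[0,0,0,0,0,0,1],[0,0,0,0,0,0,1]]}}

```text
clock: 6.13
tcp_pos: [0.4558, 0.0917, 0.0318]
orientation: [-0.395, 0.586, 0.395, 0.586]
contact_force: [0.2, 0.8, -0.3]
width: 0.0853
```

{"op": "play_rows", "data": {"series": [[0,0,20,0,0,0,1],[0,0,50,0,0,0,1],[0,0,90,0,0,0,1],[0,0,110,0,0,0,1],[25,34,110,0,0,0,1],[49,67,110,0,0,0,1],[73,101,110,0,0,0,1],[97,134,110,0,0,0,1]]}}

```text
clock: 6.8
tcp_pos: [0.5538, 0.2274, 0.1422]
orientation: [-0.395, 0.586, 0.395, 0.586]
contact_force: [0.9, -0.3, 0.1]
width: 0.0852
```

{"op": "play_rows", "data": {"series": [[25,34,0,0,0,0,1],[51,68,0,0,0,0,1],[51,68,0,0,0,0,1],[51,68,0,0,0,0,1]]}}

```text
clock: 7.13
tcp_pos: [0.6045, 0.2955, 0.1409]
orientation: [-0.396, 0.586, 0.396, 0.586]
contact_force: [-1.3, -0.8, 0.3]
width: 0.085
```

```bash
python3 look.py c 500 190 75
```

```text
7.2333 [603.  293.2 141.1] [-0.3 -0.7 -0.1] 0.08530607604477176
```

View pics/Lc.png

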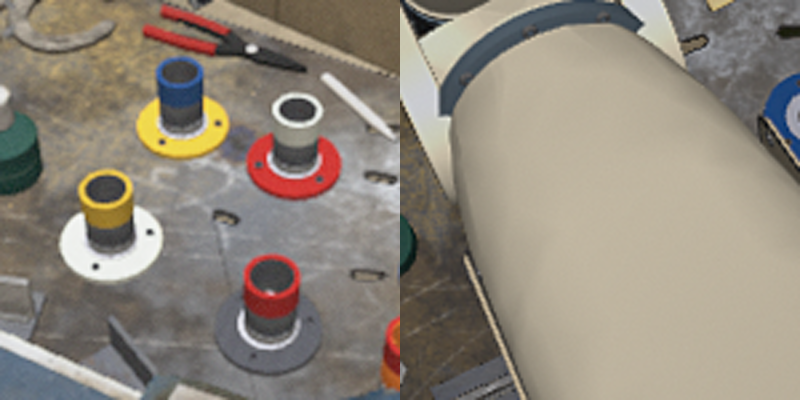

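The red coupon is fully down on the spare stand (scene crop 271,300). The others are undisturbed. Next is the blue coupon, from the yellow stand.

{"op": "play_rows", "data": {"series": [[0,0,-35,0,0,0,1],[0,0,-70,0,0,0,1],[0,0,-100,0,0,0,1],[0,0,-110,0,0,0,1],[0,0,-110,0,0,0,1],[0,0,-110,0,0,0,0.3],[0,0,-110,0,0,0,0.2],[0,0,-110,0,0,0,0.2]]}}

```text
clock: 7.9
tcp_pos: [0.6053, 0.2942, 0.0343]
orientation: [-0.396, 0.585, 0.395, 0.587]
contact_force: [-0.2, 0.1, -0.3]
width: 0.0516
```

{"op": "play_rows", "data": {"series": [[0,0,0,0,0,0,0.2],[0,0,0,0,0,0,0.2],[0,0,0,0,0,0,0.2],[0,0,0,0,0,0,0.2],[0,0,0,0,0,0,0.2],[0,0,0,0,0,0,0.2]]}}

```text
clock: 8.4
tcp_pos: [0.6052, 0.2943, 0.0341]
orientation: [-0.396, 0.585, 0.395, 0.587]
contact_force: [-0.5, -0.3, 6.6]
width: 0.0403
```

{"op": "play_rows", "data": {"series": [[0,0,8,0,0,0,0.2],[0,0,30,0,0,0,0.2],[0,0,65,0,0,0,0.2],[0,0,100,0,0,0,0.2],[0,0,110,0,0,0,0.2],[-2,-36,110,0,0,0,0.2],[-4,-72,110,0,0,0,0.2],[-6,-108,110,0,0,0,0.2]]}}

```text
clock: 9.07
tcp_pos: [0.5973, 0.185, 0.1421]
orientation: [-0.396, 0.586, 0.396, 0.586]
contact_force: [1.0, -0.4, -3.0]
width: 0.04
```

{"op": "play_rows", "data": {"series": [[-2,-36,0,0,0,0,0.2],[-4,-72,0,0,0,0,0.2],[-5,-108,0,0,0,0,0.2],[-7,-144,0,0,0,0,0.2],[-8,-170,0,0,0,0,0.2],[-8.5,-187.5,0,0,0,0,0.2],[-8.5,-187.5,0,0,0,0,0.2],[-8.5,-187.5,0,0,0,0,0.2]]}}

```text
clock: 9.73
tcp_pos: [0.589, -0.0025, 0.1418]
orientation: [-0.395, 0.587, 0.395, 0.587]
contact_force: [0.9, 0.9, -3.5]
width: 0.0401
```

{"op": "play_rows", "data": {"series": [[0,0,-20,0,0,0,0.2],[0,0,-40,0,0,0,0.2],[0,0,-60,0,0,0,0.2],[0,0,-60,0,0,0,0.2],[0,0,-60,0,0,0,0.2]]}}

```text
clock: 10.15
tcp_pos: [0.5884, -0.0007, 0.0811]
orientation: [-0.395, 0.587, 0.396, 0.585]
contact_force: [0.6, 0.9, -3.9]
width: 0.04
```

```bash
python3 look.py d 590 0 50
```

```text
10.25 [590.2  -1.   82.9] [ 0.2  0.4 -2.3] 0.039865468328261496
```

View pics/Ld.png

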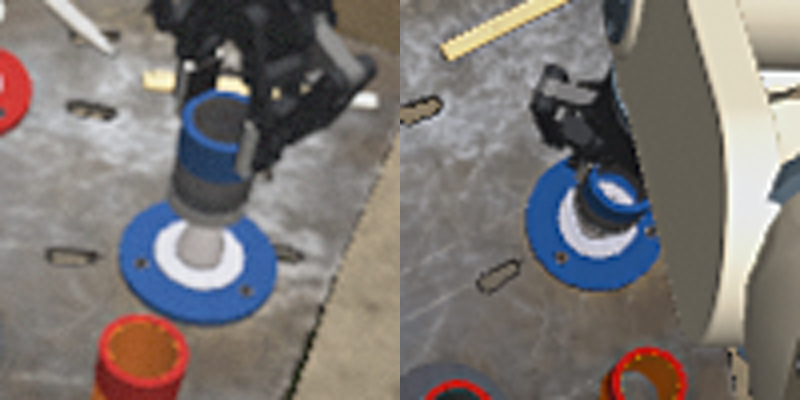

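The blue coupon is held upright over the cone at scene crop (205,245). The slight lean matches the perspective of the tube that stood there before. Lowering it.

{"op": "play_rows", "data": {"series": [[0,0,-12,0,0,0,0.2],[0,0,-24,0,0,0,0.2],[0,0,-36,0,0,0,0.2],[0,0,-44,0,0,0,0.2],[0,0,-48,0,0,0,0.2],[0,0,-49,0,0,0,0.2],[0,0,-50,0,0,0,0.2],[0,0,-50,0,0,0,0.2]]}}

```text
clock: 10.92
tcp_pos: [0.5905, -0.0023, 0.0335]
orientation: [-0.396, 0.586, 0.395, 0.586]
contact_force: [-5.1, -2.9, 19.1]
width: 0.0402
```

{"op": "play_rows", "data": {"series": [[0,0,0,0,0,0,0.2],[0,0,0,0,0,0,0.2]]}}

```text
clock: 11.08
tcp_pos: [0.5904, -0.0023, 0.0335]
orientation: [-0.396, 0.586, 0.395, 0.587]
contact_force: [-3.0, -2.5, 18.0]
width: 0.0404
```

{"op": "play_rows", "data": {"series": [[0,0,0,0,0,0,1],[0,0,0,0,0,0,1],[0,0,0,0,0,0,1],[0,0,0,0,0,0,1],[0,0,0,0,0,0,1],[0,0,0,0,0,0,1],[0,0,0,0,0,0,1]]}}

```text
clock: 11.67
tcp_pos: [0.5894, -0.0017, 0.0317]
orientation: [-0.395, 0.586, 0.395, 0.586]
contact_force: [0.8, -0.2, -0.3]
width: 0.0857
```

{"op": "play_rows", "data": {"series": [[0,0,20,0,0,0,1],[0,0,50,0,0,0,1],[0,0,90,0,0,0,1],[0,0,110,0,0,0,1],[-17,32,110,0,0,0,1],[-34,64,110,0,0,0,1],[-51,96,110,0,0,0,1],[-69,127,110,0,0,0,1]]}}

```text
clock: 12.33
tcp_pos: [0.5197, 0.1264, 0.1421]
orientation: [-0.395, 0.586, 0.395, 0.587]
contact_force: [-0.7, 0.4, -0.4]
width: 0.0855
```

{"op": "play_rows", "data": {"series": [[-17,32,0,0,0,0,1],[-34,64,0,0,0,0,1],[-51,96,0,0,0,0,1],[-69,127,0,0,0,0,1],[-69,127,0,0,0,0,1],[-69,127,0,0,0,0,1]]}}

```text
clock: 12.83
tcp_pos: [0.4504, 0.2537, 0.1419]
orientation: [-0.396, 0.585, 0.396, 0.585]
contact_force: [-0.5, 0.4, 0.1]
width: 0.0852
```

{"op": "play_rows", "data": {"series": [[0,0,-35,0,0,0,1],[0,0,-70,0,0,0,1],[0,0,-100,0,0,0,1],[0,0,-110,0,0,0,1],[0,0,-110,0,0,0,1],[0,0,-110,0,0,0,0.3],[0,0,-110,0,0,0,0.2],[0,0,-110,0,0,0,0.2]]}}

```text
clock: 13.5
tcp_pos: [0.4528, 0.2527, 0.0336]
orientation: [-0.395, 0.585, 0.395, 0.587]
contact_force: [0.6, -0.4, -0.1]
width: 0.0514
```

{"op": "play_rows", "data": {"series": [[0,0,0,0,0,0,0.2],[0,0,0,0,0,0,0.2],[0,0,0,0,0,0,0.2],[0,0,0,0,0,0,0.2],[0,0,0,0,0,0,0.2],[0,0,0,0,0,0,0.2]]}}

```text
clock: 14.0
tcp_pos: [0.4526, 0.2528, 0.0336]
orientation: [-0.396, 0.585, 0.395, 0.587]
contact_force: [-0.3, -1.6, 7.6]
width: 0.0398
```

```bash
python3 look.py e 500 140 90
```

```text
14.1 [452.6 252.9  33.6] [ 1.4 -0.2  7.8] 0.039751145598722844
```

View pics/Le.png

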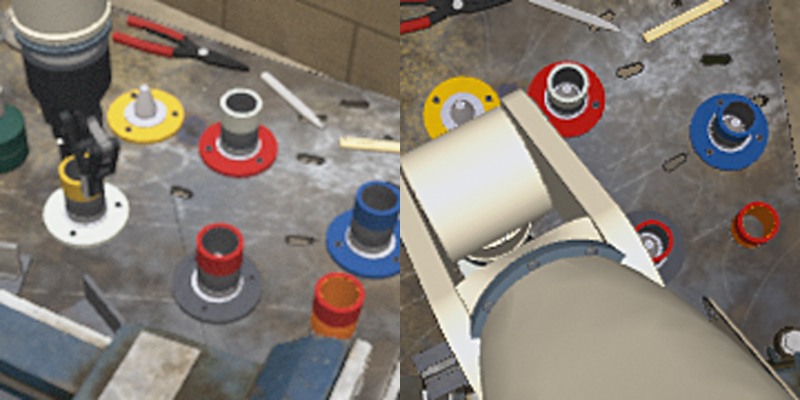

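The blue coupon is down on the blue stand (scene crop 375,215). The gripper holds the yellow coupon on the white stand (85,190), and the yellow stand is empty (145,105). Next: yellow → yellow stand.

{"op": "play_rows", "data": {"series": [[0,0,8,0,0,0,0.2],[0,0,30,0,0,0,0.2],[0,0,65,0,0,0,0.2],[0,0,100,0,0,0,0.2],[0,0,110,0,0,0,0.2],[36,10,110,0,0,0,0.2],[72,20,110,0,0,0,0.2],[108,30,110,0,0,0,0.2]]}}

```text
clock: 14.77
tcp_pos: [0.5602, 0.2825, 0.1425]
orientation: [-0.396, 0.586, 0.396, 0.586]
contact_force: [0.2, 0.7, -5.3]
width: 0.04
```

{"op": "play_rows", "data": {"series": [[30,8,0,0,0,0,0.2],[44.5,11.5,0,0,0,0,0.2],[44.5,11.5,0,0,0,0,0.2],[44.5,11.5,-20,0,0,0,0.2],[44.5,11.5,-40,0,0,0,0.2],[44.5,11.5,-60,0,0,0,0.2],[44.5,11.5,-60,0,0,0,0.2],[44.5,11.5,-60,0,0,0,0.2]]}}

```text
clock: 15.43
tcp_pos: [0.6021, 0.293, 0.0807]
orientation: [-0.395, 0.587, 0.396, 0.585]
contact_force: [0.5, 0.6, -4.0]
width: 0.0403
```

```bash
python3 look.py f 604 280 50
```

```text
15.5333 [604.2 294.   83. ] [-0.   0.6 -4. ] 0.04014094807302376
```

View pics/Lf.png

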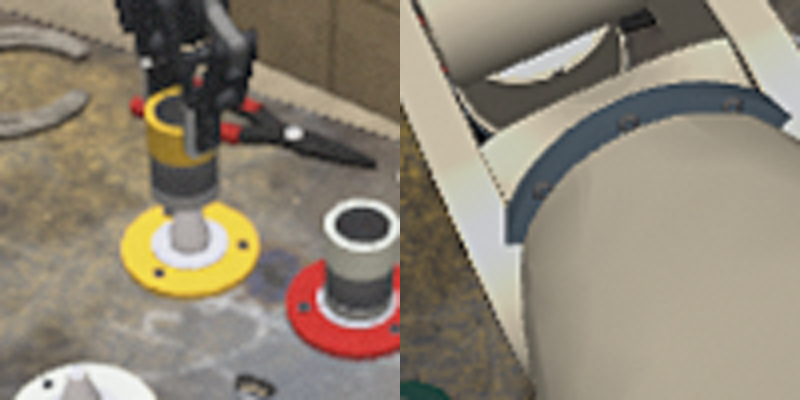

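The yellow coupon is centred over the yellow stand's cone (188,230). Lowering it.

{"op": "play_rows", "data": {"series": [[0,0,-12,0,0,0,0.2],[0,0,-24,0,0,0,0.2],[0,0,-36,0,0,0,0.2],[0,0,-44,0,0,0,0.2],[0,0,-48,0,0,0,0.2],[0,0,-49,0,0,0,0.2],[0,0,-50,0,0,0,0.2],[0,0,-50,0,0,0,0.2]]}}

```text
clock: 16.2
tcp_pos: [0.6042, 0.2933, 0.0335]
orientation: [-0.396, 0.586, 0.395, 0.586]
contact_force: [-4.1, -4.6, 15.1]
width: 0.0403
```

{"op": "play_rows", "data": {"series": [[0,0,0,0,0,0,0.2],[0,0,0,0,0,0,0.2]]}}

```text
clock: 16.37
tcp_pos: [0.6042, 0.2934, 0.0335]
orientation: [-0.396, 0.586, 0.395, 0.586]
contact_force: [-4.0, -4.8, 14.5]
width: 0.0406
```

{"op": "play_rows", "data": {"series": [[0,0,0,0,0,0,1],[0,0,0,0,0,0,1],[0,0,0,0,0,0,1],[0,0,0,0,0,0,1],[0,0,0,0,0,0,1],[0,0,0,0,0,0,1],[0,0,0,0,0,0,1]]}}

```text
clock: 16.95
tcp_pos: [0.6038, 0.2938, 0.0317]
orientation: [-0.395, 0.586, 0.395, 0.586]
contact_force: [0.6, -0.6, -0.1]
width: 0.0854
```

{"op": "play_rows", "data": {"series": [[0,0,20,0,0,0,1],[0,0,50,0,0,0,1],[0,0,90,0,0,0,1],[0,0,110,0,0,0,1],[7,-39,110,0,0,0,1],[13,-77,110,0,0,0,1],[19.5,-115,110,0,0,0,1],[19.5,-115,110,0,0,0,1]]}}

```text
clock: 17.62
tcp_pos: [0.6241, 0.173, 0.1421]
orientation: [-0.395, 0.587, 0.394, 0.586]
contact_force: [-0.6, -0.4, 0.4]
width: 0.0854
```

{"op": "play_rows", "data": {"series": [[0,0,0,0,0,0,1],[0,0,-35,0,0,0,1],[0,0,-70,0,0,0,1],[0,0,-100,0,0,0,1],[0,0,-110,0,0,0,1],[0,0,-110,0,0,0,1],[0,0,-110,0,0,0,0.3],[0,0,-110,0,0,0,0.2]]}}

```text
clock: 18.28
tcp_pos: [0.6248, 0.1797, 0.0337]
orientation: [-0.396, 0.585, 0.395, 0.587]
contact_force: [0.1, 0.3, 0.4]
width: 0.0641
```

{"op": "play_rows", "data": {"series": [[0,0,0,0,0,0,0.2],[0,0,0,0,0,0,0.2],[0,0,0,0,0,0,0.2],[0,0,0,0,0,0,0.2],[0,0,0,0,0,0,0.2],[0,0,0,0,0,0,0.2],[0,0,0,0,0,0,0.2]]}}

```text
clock: 18.87
tcp_pos: [0.6248, 0.1792, 0.034]
orientation: [-0.396, 0.585, 0.395, 0.587]
contact_force: [-1.0, 0.6, 5.7]
width: 0.0399
```

```bash
python3 look.py g 604 240 50
```

```text
18.9667 [624.8 179.1  34. ] [-0.6  1.   5.4] 0.0402110733832564
```

View pics/Lg.png

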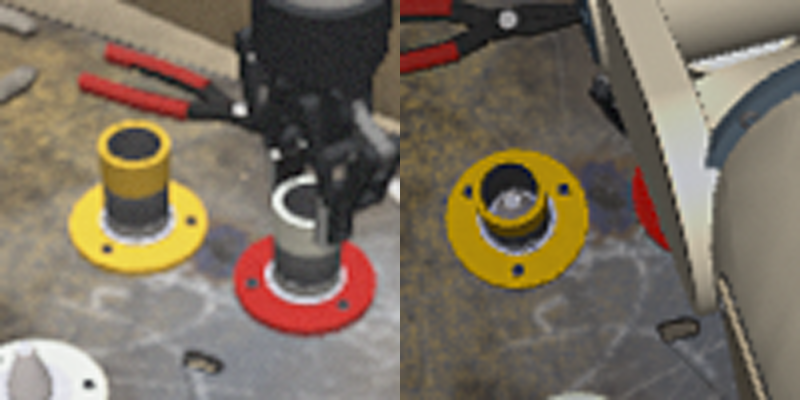

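The yellow coupon is seated on the yellow stand (scene crop 138,200). The gripper holds the white coupon on the red stand (310,240). Next: white → white stand.

{"op": "play_rows", "data": {"series": [[0,0,8,0,0,0,0.2],[0,0,30,0,0,0,0.2],[0,0,65,0,0,0,0.2],[0,0,100,0,0,0,0.2],[0,0,110,0,0,0,0.2],[-34,14,110,0,0,0,0.2],[-68,29,110,0,0,0,0.2],[-102,44,110,0,0,0,0.2]]}}

```text
clock: 19.63
tcp_pos: [0.52, 0.2226, 0.142]
orientation: [-0.395, 0.586, 0.395, 0.587]
contact_force: [-0.2, 0.5, -3.8]
width: 0.0399
```

{"op": "play_rows", "data": {"series": [[-35,15,0,0,0,0,0.2],[-60,25,0,0,0,0,0.2],[-70,29.5,0,0,0,0,0.2],[-70,29.5,-20,0,0,0,0.2],[-70,29.5,-40,0,0,0,0.2],[-70,29.5,-60,0,0,0,0.2],[-70,29.5,-60,0,0,0,0.2],[-70,29.5,-60,0,0,0,0.2]]}}

```text
clock: 20.3
tcp_pos: [0.451, 0.2517, 0.0814]
orientation: [-0.395, 0.587, 0.395, 0.585]
contact_force: [0.9, 0.0, -3.1]
width: 0.0401
```

```bash
python3 look.py h 452 252 50
```

```text
20.4 [452.3 252.5  82.8] [-0.3 -1.  -3.4] 0.03995623788266642
```

View pics/Lh.png

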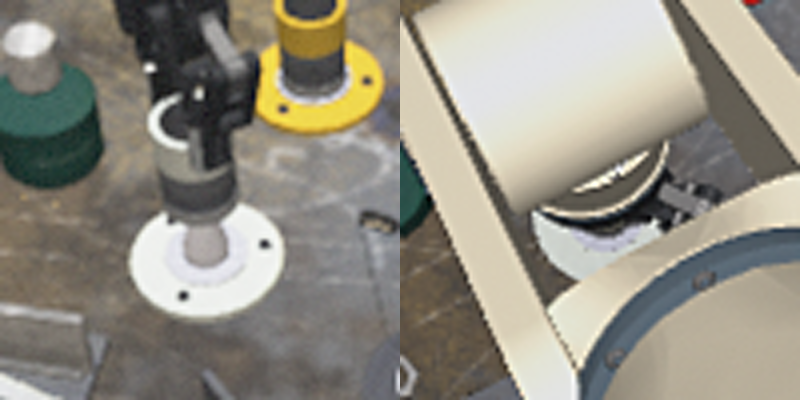

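The white coupon is over the white stand's cone (207,245), and the tin is untouched. Lowering it.

{"op": "play_rows", "data": {"series": [[0,0,-12,0,0,0,0.2],[0,0,-24,0,0,0,0.2],[0,0,-36,0,0,0,0.2],[0,0,-44,0,0,0,0.2],[0,0,-48,0,0,0,0.2],[0,0,-49,0,0,0,0.2],[0,0,-50,0,0,0,0.2],[0,0,-50,0,0,0,0.2]]}}

```text
clock: 21.07
tcp_pos: [0.4524, 0.2524, 0.0338]
orientation: [-0.396, 0.586, 0.395, 0.587]
contact_force: [-1.9, -3.8, 12.1]
width: 0.0401
```

{"op": "play_rows", "data": {"series": [[0,0,0,0,0,0,0.2],[0,0,0,0,0,0,0.2]]}}

```text
clock: 21.23
tcp_pos: [0.4523, 0.2524, 0.0338]
orientation: [-0.396, 0.586, 0.395, 0.587]
contact_force: [-2.7, -3.5, 11.5]
width: 0.0401
```

{"op": "play_rows", "data": {"series": [[0,0,0,0,0,0,1],[0,0,0,0,0,0,1],[0,0,0,0,0,0,1],[0,0,0,0,0,0,1],[0,0,0,0,0,0,1],[0,0,0,0,0,0,1],[0,0,0,0,0,0,1]]}}

```text
clock: 21.82
tcp_pos: [0.4514, 0.2523, 0.0318]
orientation: [-0.395, 0.586, 0.395, 0.586]
contact_force: [0.2, 0.5, 0.8]
width: 0.0854
```

{"op": "play_rows", "data": {"series": [[0,0,20,0,0,0,1],[0,0,50,0,0,0,1],[0,0,90,0,0,0,1],[0,0,110,0,0,0,1],[1,-40,110,0,0,0,1],[2,-80,110,0,0,0,1],[3,-120,110,0,0,0,1],[4.5,-160.5,110,0,0,0,1]]}}

```text
clock: 22.48
tcp_pos: [0.4555, 0.0904, 0.1421]
orientation: [-0.396, 0.586, 0.396, 0.586]
contact_force: [1.1, 0.1, -0.4]
width: 0.0856
```

{"op": "play_rows", "data": {"series": [[0,0,0,0,0,0,1],[0,0,-35,0,0,0,1],[0,0,-70,0,0,0,1],[0,0,-100,0,0,0,1],[0,0,-110,0,0,0,1],[0,0,-110,0,0,0,1],[0,0,-110,0,0,0,0.3],[0,0,-110,0,0,0,0.2]]}}

```text
clock: 23.15
tcp_pos: [0.4571, 0.0922, 0.0332]
orientation: [-0.396, 0.585, 0.395, 0.587]
contact_force: [0.2, 0.9, 0.2]
width: 0.0639
```

{"op": "play_rows", "data": {"series": [[0,0,0,0,0,0,0.2],[0,0,0,0,0,0,0.2],[0,0,0,0,0,0,0.2],[0,0,0,0,0,0,0.2],[0,0,0,0,0,0,0.2],[0,0,0,0,0,0,0.2],[0,0,0,0,0,0,0.2]]}}

```text
clock: 23.73
tcp_pos: [0.4572, 0.092, 0.0334]
orientation: [-0.396, 0.585, 0.395, 0.587]
contact_force: [-0.9, -0.9, 7.3]
width: 0.0396
```

Now to the red stand: delta (167.5, 87), 189 mm.

{"op": "play_rows", "data": {"series": [[0,0,8,0,0,0,0.2],[0,0,30,0,0,0,0.2],[0,0,65,0,0,0,0.2],[0,0,100,0,0,0,0.2],[0,0,110,0,0,0,0.2],[33,17,110,0,0,0,0.2],[66,34,110,0,0,0,0.2],[99,51,110,0,0,0,0.2]]}}

```text
clock: 24.4
tcp_pos: [0.556, 0.1433, 0.143]
orientation: [-0.396, 0.586, 0.395, 0.587]
contact_force: [0.3, -1.0, -2.4]
width: 0.0403
```

{"op": "play_rows", "data": {"series": [[33,17,0,0,0,0,0.2],[60,32,0,0,0,0,0.2],[68.5,36,0,0,0,0,0.2],[68.5,36,-20,0,0,0,0.2],[68.5,36,-40,0,0,0,0.2],[68.5,36,-60,0,0,0,0.2],[68.5,36,-60,0,0,0,0.2],[68.5,36,-60,0,0,0,0.2]]}}

```text
clock: 25.07
tcp_pos: [0.622, 0.1783, 0.0811]
orientation: [-0.395, 0.587, 0.396, 0.585]
contact_force: [-0.1, -0.4, -1.9]
width: 0.04
```

```bash
python3 look.py i 600 179 60
```

```text
25.1667 [623.9 178.8  83.1] [ 0.7  0.8 -1.9] 0.04004674331055567
```

View pics/Li.png

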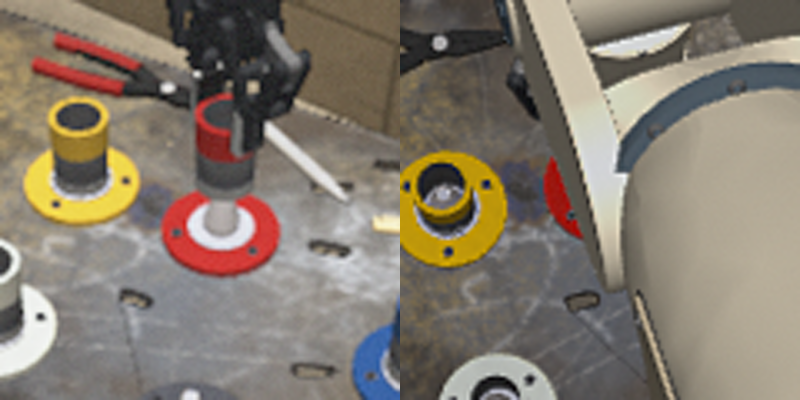

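The red coupon is over the red stand's cone (222,215). Lowering it.

{"op": "play_rows", "data": {"series": [[0,0,-12,0,0,0,0.2],[0,0,-24,0,0,0,0.2],[0,0,-36,0,0,0,0.2],[0,0,-44,0,0,0,0.2],[0,0,-48,0,0,0,0.2],[0,0,-49,0,0,0,0.2],[0,0,-50,0,0,0,0.2],[0,0,-50,0,0,0,0.2]]}}

```text
clock: 25.83
tcp_pos: [0.6238, 0.1788, 0.0332]
orientation: [-0.396, 0.586, 0.395, 0.586]
contact_force: [-4.9, -1.7, 15.1]
width: 0.0399
```

{"op": "play_rows", "data": {"series": [[0,0,0,0,0,0,0.2],[0,0,0,0,0,0,0.2]]}}

```text
clock: 26.0
tcp_pos: [0.6237, 0.1788, 0.0332]
orientation: [-0.396, 0.586, 0.395, 0.586]
contact_force: [-4.4, -1.1, 14.6]
width: 0.0401
```

{"op": "play_rows", "data": {"series": [[0,0,0,0,0,0,1],[0,0,0,0,0,0,1],[0,0,0,0,0,0,1],[0,0,0,0,0,0,1],[0,0,0,0,0,0,1],[0,0,0,0,0,0,1],[0,0,0,0,0,0,1]]}}

```text
clock: 26.58
tcp_pos: [0.6234, 0.1787, 0.0317]
orientation: [-0.395, 0.586, 0.395, 0.586]
contact_force: [0.5, -0.5, -0.2]
width: 0.0855
```

{"op": "play_rows", "data": {"series": [[0,0,20,0,0,0,1],[0,0,50,0,0,0,1],[0,0,90,0,0,0,1],[0,0,130,0,0,0,1],[0,0,170,0,0,0,1],[-10,30,178,0,0,0,1],[-30,60,178,0,0,0,1],[-60,85,178,0,0,0,1]]}}

```text
clock: 27.25
tcp_pos: [0.565, 0.2652, 0.2115]
orientation: [-0.395, 0.585, 0.395, 0.588]
contact_force: [-0.9, 0.5, -0.4]
width: 0.0853
```

{"op": "play_rows", "data": {"series": [[-190,260,0,0,0,0,1],[-190,260,0,0,0,0,1],[-190,260,0,0,0,0,1],[-190,260,0,0,0,0,1],[-190,260,0,0,0,0,1],[-190,260,0,0,0,0,1],[-190,260,0,0,0,0,1],[-190,260,0,0,0,0,1]]}}

```text
clock: 27.92
tcp_pos: [0.371, 0.5262, 0.2099]
orientation: [-0.395, 0.586, 0.396, 0.586]
contact_force: [0.8, -0.0, -0.3]
width: 0.0856
```

{"op": "play_rows", "data": {"series": [[-135,60,0,0,0,0,1],[-135,60,0,0,0,0,1],[-135,60,0,0,0,0,1],[-135,60,0,0,0,0,1],[-135,60,0,0,0,0,1],[-135,60,0,0,0,0,1]]}}

```text
clock: 28.42
tcp_pos: [0.2372, 0.5842, 0.2098]
orientation: [-0.396, 0.586, 0.396, 0.586]
contact_force: [0.5, -0.6, 0.5]
width: 0.0852
```

```bash
python3 look.py j 525 150 105
```

```text
28.5167 [239.  583.4 209.8] [-0.2 -0.2 -0. ] 0.0855991260812522
```

View pics/Lj.png

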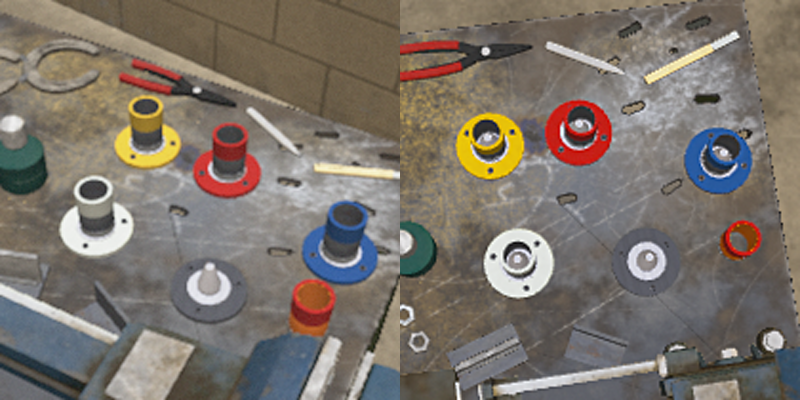

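All four coupons stand upright on their own colours: yellow (148,125), red (228,150), blue (347,230) and white (95,205). The spare stand is empty. I'll compare the tin patch with the first picture, then hand in.

```bash
python3 - <<'E'
from h import *
for f0,f1,(x0,y0,x1,y1) in (('s0','scenej',(155,148,195,195)),('t0','topj',(148,192,188,232))):
    a,b=(cv2.cvtColor(cv2.imread(f'pics/{f}.png'),6).astype(np.float32)[y0:y1,x0:x1] for f in(f0,f1))
    print(cv2.phaseCorrelate(a,b), abs(a-b).mean())
workorder.job_done()
E
```

```text
((0.1352606097976654, -0.02125868298047706), 0.9501315707961718) 2.2255318
((0.012100733916842188, -0.05796253303511989), 0.9953921055793762) 0.834375
the job is handed in; nothing more can be done
```

All four coupons now stand upright on the stands of their own colour, and I handed the job in at about 28.5 s of the 136 s allowed.

**Order of moves:** I parked red on the spare stand, then moved blue to blue, yellow to yellow, white to white, and finally red from the spare to the red stand. The orange look-alike was never touched.

**Last checks:**
- **Seating:** each coupon stopped on its seat at about the same height as where it was picked up (TCP about 33.5 mm), with 12–19 N of seating force.
- **Final pictures:** both cameras show the four coupons upright on matching colours, the spare stand empty and the arm clear of everything.
- **Tin:** it moved less than 0.15 pixel in both views, which is within the picture noise.

**Disagreements:**
- **Stand positions:** the first scene-camera fixes on the discs differed from the top camera by 4–7 mm. I used the top-camera positions, which the rim measurements supported, and every fit went in without binding.
- **Finger width:** the gripper read about 40 mm on the 42 mm coupons every time. I took this as a sensor offset.

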